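File the tall sewing template

TASK

Slide the tall narrow template straight up out of the slotted wooden rack and stand it upright on the filing tray, in the gap between the cardboard box and the sliding end stop, without dropping it. Then push the end stop along until box and template are packed snug and upright against the tray's end wall, and let go. Leave the other two templates in the rack and do not disturb the thread cone and the jar.

Things in the scene. Friction and masses are not known exactly. Their poses are not given: they have to be found in the camera images.
- tall_center (a point): Centre of the tall template to be moved: a loose, rigid white plastic panel about 0.1 kg, 80 mm wide (its x), 8 mm thick (its y), 150 mm tall (its z, up at the start), with small black ruling marks. It stands in one of the rack's three grooves (which one varies), up to 10 mm off the groove's middle along the groove, and is the only panel that stands 150 mm tall; 110 mm of it shows above the rack.
- rack: Fixed block of brown wood, 140 mm (x) by 152 mm (y) by 50 mm high, origin at the centre of its underside. Three straight grooves run along its x, open at both ends, at y = -50, 0 and +50 mm; each is 11 mm wide and 40 mm deep (groove floor 10 mm above the underside).
- tray: Fixed grey filing tray, origin at the centre of its underside, 140 mm (x) by 260 mm (y). Its floor is 12 mm above the underside, with low lips 20 mm above the underside along the two long sides (x = +-64 to 70 mm). The upright end wall at +y rises 115 mm above the underside; its inner face is at y = +110 mm. The end stop slides on the tray along y.
- end_stop (a joint): Sliding end stop, travel in m, 0 to 0.100; grows as the stop moves towards the end wall (tray +y). The distance from its face to the end wall's inner face is 0.120 m minus this value. It slides with about 2.5 N of friction and stays where it is left. It meets the packed box and template (40 + 8 mm) at about 0.072.
- stop_face (a point): On the stop's pressing face (the side towards the end wall), middle of its width, 57 mm above the tray's underside. The stop is a steel upright plate 110 mm wide, 12 mm thick, its top 102 mm above the tray's underside, with a flat steel foot running 85 mm back from the face. Axes as the tray's.
- stop_grip (a point): On the axis of the stop's black upright grip post, 17 mm below the top of the post (the post's top is 84 mm above the tray's underside), 72 mm behind the stop's face (tray -y). The post is 24 mm across (tray x) by 16 mm (tray y) and stands 64 mm clear above the stop's foot.
- card_box_center (a point): Centre of the loose cardboard box standing on the tray next to the end wall: 100 mm (x) by 40 mm thick (y) by 100 mm high, 0.3 kg, with its broad face towards the end wall and up to 8 mm of slack to it. Axes as the tray's.
- wide_center (a point): Centre of the plain wide white template, 120 by 8 by 95 mm high, loose in another groove of the rack; it stays there.
- stepped_center (a point): Middle of the stepped white template, 120 by 8 by 95 mm high (one half of its width only 70 mm high), loose in another groove of the rack; it stays there.
- cone_center (a point): Middle of a blue thread cone, 68 mm across its foot, 115 mm high, standing on the table; bystander.
- jar_center (a point): Middle of a white jar with a steel cap, 64 mm across, 70 mm high, standing on the table; bystander.
Things that resemble listed ones, but are neither listed nor needed, are in the scene too. Leave any blue or red look-alike of the part that bears tall_center alone.

How it is judged:
On the way, in this order (a step that is already met when the one before it is completed fails the run):
1. the tall template is lifted clear above the rack's grooves, still about upright (z of tall_center in the frame of rack above 0.13 m and angle between tall_center's own z axis and vertical below 0.5 rad), for 0.1 s.
2. the tall template stands on the tray's floor between the box and the end stop (x of tall_center in the frame of tray between -0.035 and 0.035 m and y of tall_center in the frame of card_box_center below -0.008 m and y of tall_center in the frame of stop_face above -0.025 m and z of tall_center in the frame of tray below 0.096 m and angle between tall_center's own z axis and vertical below 0.75 rad), for 0.1 s.
At the end, for the whole second after the job is handed in: The tall template stands upright (0.07 rad) on the tray floor, within 35 mm of its middle line, flat between the upright box and the end stop; the stop is within 4 mm of full contact (joint above 0.068); other templates within 20 mm, cone and jar within 30 mm of their start (value of joint end_stop above 0.068 m and angle between each of tall_center, card_box_center's own z axis and vertical below 0.07 rad and z of tall_center in the frame of tray between 0.08 and 0.094 m and x of tall_center in the frame of tray between -0.035 and 0.035 m and y of tall_center in the frame of tray between 0.052 and 0.074 m and angle between the y axis of tall_center and the y axis of tray, either way round below 0.1 rad and y of card_box_center in the frame of tray between 0.08 and 0.096 m and z of card_box_center in the frame of tray below 0.07 m and distance of each of wide_center, stepped_center from where it was at the start of the episode below 0.02 m and distance of each of cone_center, jar_center from where it was at the start of the episode below 0.03 m); the robot touches nothing.
It fails at once if the tall template is dropped or thrown (moves faster than 0.6 m/s while the fingers do not touch it) (linear speed of tall above 0.6 m/s and contact force between the fingers and tall below 0.05 N).
It fails at once if another template is pulled more than 20 mm from its place (distance of any of wide_center, stepped_center from where it was at the start of the episode above 0.02 m).
It fails at once if the thread cone or the jar is moved more than 30 mm (distance of any of cone_center, jar_center from where it was at the start of the episode above 0.03 m).
It also fails if it takes over 62 s, if anything falls off the work surface, if the arm or the gripper's body presses on something with over 40 N, if the wrist force passes 120 N, or if a joint passes its speed limit or range.

ROBOT

A 6-joint arm with a two-finger parallel gripper is mounted at the origin on the work surface. World frame = base frame: x ahead of the robot, y to its left, z up, the work surface at z = 0. Lengths are in m, angles in rad, forces in N, time in s.
With the tool pointing down it reaches from about 0.35 to 0.875 m from the base axis. Payload 4.2 kg.
Tool frame: the origin (TCP) lies at the very end of the fingers, on their centre line; the grasp point (between the pads) lies hold_point_z behind it (hold_point_z is the distance from the TCP to the grasp point, in m); z points along the fingers, y is the line along which they close (so a half turn about z gives the same grasp; the last joint's range is limited). The gripper opens to 85 mm and grips with 20 to 120 N. Pads are 22 mm wide; open, the fingers measure 114 mm over their backs; the gripper's body (76 mm by 85 mm) begins 54 mm behind the grasp point. The pads swing forward as they close: fully open they stand 13 mm farther back than shut.
Start: joints at [-0.863, 0.385, 0.008, 0, -1.194, -0.259], TCP at [0.271, -0.563, 0.231] pointing down, gripper open.
Joint ranges: [-3.14, 3.14], [-1.21, 2.06], [-1.07, 1.41], [-3.16, 2.05], [-2.99, -0.16], [-3.1, 3.1]. Speed limits (rad/s): [2.79, 2.79, 3.14, 3.14, 3.14, 3.14].

INTERFACE

Orientations are given as a 3x3 rotation matrix whose columns are the frame's x, y, z axes.
In Python, from workcell import * gives the robot as it stands. The module is installed in compiled form; this text tells all that it offers.
- The arm moves only by the tool arm_command, never from a script. Its argument "moves" is a list that holds one entry, the list of rows, each a list of 7 numbers: the shift along the world's x, y, z in m, then the turn, a rotation vector about the world's x, y, z in degrees, then the gripper command: -1 is shut, 1 is fully open, values between are in proportion. In form: [[[x, y, z, ax, ay, az, claw], ...]]. A call has 1 to 20 rows; each row is the pose to reach, as a shift and turn from the pose commanded when the call began; what a row does not reach only later rows make up. A row lasts 1/10 s, in which the tool goes at most 50 mm and 8.59 degrees, less where a joint would pass 70% of its speed; a pose out of reach is approached as far as the arm can. A call with a gripper value outside its range is refused whole. The fingers move at their own pace and stop on an object; "newtons" is the grip in N (left out, the last holds). Time passes only in rows, so rows that repeat a pose let the fingers close. It gives the time, the measured TCP pose, the force, the opening and the grip force at its end, in the units of the state.
- state(): the state, without advancing time (a new reading comes with each control period).
- capture(name): name is "scene" or "top"; returns (picture, depth): 384x512x3 uint8, red, green, blue; 384x512 float32, m along the optical axis (not along the pixel's ray), 0 where there is no reading.
- calibration(name): a dict with "K" (3x3 intrinsics, pixels), "R" (3x3) and "t" (3): a world point X has camera coordinates R X + t. Camera axes: x right, y down, z forward; pixel columns grow to the right and rows downward; lengths in m; the calibration is good to about 2 mm. A picture is of the moment at which its call begins. calibration takes no time and is no camera call.
- sign_off(): hands the job in; it is judged then, once.
Trained networks look in the newest picture that a camera, given by its name, has taken for a name from the list of things; names that differ only in an ending like _2 or _b are one class to them, and where a whole thing is asked for, a point or a joint stands for the part that bears it (a point fixed in the world has none). Each returns a list of dicts, best first, with "p" (0 to 1); they miss things now and then, are a little off and sometimes report something else, mostly with a low value. They report only what shows in the picture. A call takes as long as a camera call. They do not tell look-alikes from the thing itself.
- masks_of(camera, query): "pixels" (384x512 bool, what is visible of it) and "point" ([column, row] in pixels, amid what is visible of it).
The state is a dict: "time": time; "joint_positions": joint angles; "dq": joint speeds; "joint_efforts": joint torques, N m; "tool_pos": TCP position; "tcp_rot": TCP orientation; "ft_force": force on the tool from outside, world axes, zero at the start; "wrist_torque": the same for the moment, N m; "finger_gap": finger opening in m; "finger_force": force on a finger pad.
Only numpy, scipy, OpenCV 4.12 (cv2) and the standard library are available. Lean on these libraries where they do the work, as an engineer would, in place of code of your own. Each camera call takes 0.05 s, during which the arm holds its last target. There are 200 camera calls.

## Working session

There is one attempt and no reset: what is moved stays moved. The work goes in short steps, Python scripts to look and compute and a tool call to move; the robot and the scene stay as the last step left them, time stands still between calls to the robot, and variables do not carry over. Pictures are saved under pics/ and viewed, at most 10 in all, crops included, and the job is handed in when it is done.

Besides the shell and the picture viewer there is one more tool, called after "Request:" as a command line: name --argument value ..., lists and objects as JSON in quotes. arm_command: Moves the arm, as the interface text tells. Its arguments: {"type":"object","properties":{"moves":{"type":"array"},"newtons":{"type":"number"}},"required":["moves"]}

```bash
mkdir -p pics; cat > h.py <<'E'
from workcell import *
import numpy as np, cv2
def cloud(cam,d):
    c=calibration(cam);K,R,t=[np.array(c[k]) for k in("K","R","t")]
    v,u=np.mgrid[:384,:512]
    P=np.stack([(u-K[0,2])/K[0,0]*d,(v-K[1,2])/K[1,1]*d,d],-1)
    W=(P-t.reshape(3))@R
    W[d<=0]=np.nan
    return W
def save(n,im): cv2.imwrite('pics/'+n,cv2.cvtColor(im,cv2.COLOR_RGB2BGR))
E
python3 - <<'E'
from h import *
for c in("scene","top"):
    im,d=capture(c);save(c+'0.png',im);np.savez(c+'0.npz',im=im,d=d)
    W=cloud(c,d)
    for q in["tall_center","rack","tray","end_stop","stop_grip","card_box_center","wide_center","stepped_center","cone_center","jar_center"]:
        for m in masks_of(c,q)[:3]:
            p=m["pixels"];w=W[p];w=w[~np.isnan(w[:,0])]
            if len(w): print(c,q,round(m["p"],2),np.round(m["point"]),p.sum(),np.round(np.percentile(w,2,axis=0),3),np.round(np.percentile(w,98,axis=0),3))
s=state();print(s["time"],s["tool_pos"],s["tcp_rot"],s["finger_gap"],[k for k in s])
try: print(hold_point_z)
except Exception as e: print(e)
E
```

```text
scene tall_center 0.86 [356. 286.] 2100 [0.707 0.191 0.005] [0.746 0.259 0.151]
scene tall_center 0.58 [345. 205.] 1104 [0.537 0.146 0.047] [0.606 0.187 0.161]
scene tall_center 0.51 [252. 289.] 1451 [0.75  0.031 0.004] [0.791 0.085 0.116]
scene rack 0.79 [357. 240.] 3296 [0.501 0.122 0.003] [0.64  0.302 0.052]
scene end_stop 0.91 [173. 174.] 1788 [ 0.512 -0.251  0.017] [ 0.618 -0.161  0.103]
scene end_stop 0.23 [145. 251.] 1345 [ 0.733 -0.184  0.006] [ 0.788 -0.129  0.072]
scene stop_grip 0.84 [175. 171.] 1835 [ 0.512 -0.252  0.016] [ 0.618 -0.161  0.103]
scene card_box_center 0.77 [206. 175.] 1051 [ 0.532 -0.128  0.022] [ 0.628 -0.083  0.114]
scene wide_center 0.88 [393. 212.] 1100 [0.481 0.23  0.045] [0.584 0.287 0.106]
scene stepped_center 0.83 [365. 211.] 786 [0.495 0.182 0.041] [0.601 0.24  0.106]
scene cone_center 0.61 [252. 290.] 1492 [0.75  0.03  0.003] [0.791 0.085 0.116]
scene cone_center 0.41 [347. 204.] 1100 [0.521 0.145 0.046] [0.606 0.187 0.161]
scene jar_center 0.56 [143. 251.] 1310 [ 0.735 -0.183  0.007] [ 0.788 -0.129  0.072]
top tall_center 0.8 [167. 136.] 627 [0.7
[... 564 characters left out ...]
45] [ 0.625 -0.079  0.116]
top wide_center 0.72 [154. 219.] 359 [0.479 0.23  0.045] [0.578 0.281 0.107]
top stepped_center 0.83 [176. 212.] 282 [0.495 0.182 0.04 ] [0.596 0.234 0.107]
top cone_center 0.88 [237. 125.] 577 [ 0.727  0.024 -0.001] [0.775 0.084 0.116]
top jar_center 0.74 [318. 124.] 574 [ 0.726 -0.186  0.014] [ 0.781 -0.131  0.074]
1.1 [ 0.27116702 -0.56307501  0.23130513] [[-9.01001982e-01 -4.33814971e-01  1.28348734e-05]
 [-4.33814971e-01  9.01001981e-01  3.07608457e-05]
 [-2.49087618e-05  2.21476227e-05 -9.99999999e-01]] 0.08566109922784698 ['time', 'joint_positions', 'dq', 'joint_efforts', 'tool_pos', 'tcp_rot', 'ft_force', 'wrist_torque', 'finger_force', 'finger_gap']
0.0187
```

```bash
python3 -c "
import cv2,numpy as np
a=cv2.imread('pics/scene0.png');b=cv2.imread('pics/top0.png')
cv2.imwrite('pics/both0.png',np.vstack([a,b])[:, :])
print(a.shape)"
```

```text
(384, 512, 3)
```

View pics/scene0.png

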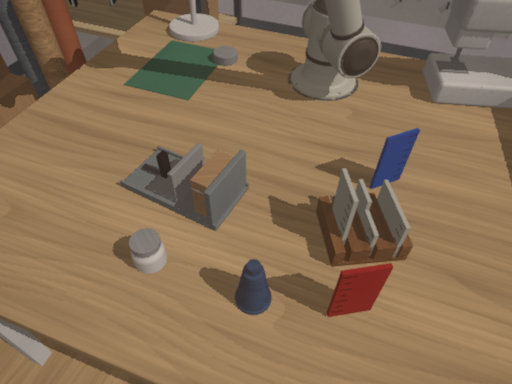

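View pics/top0.png

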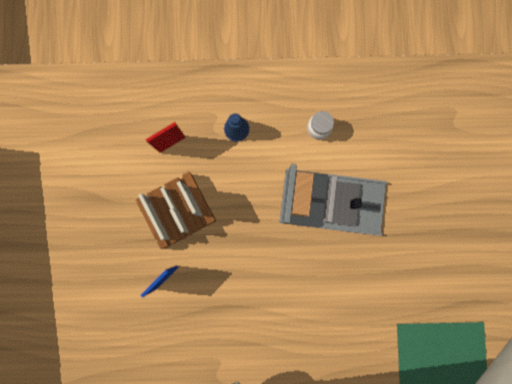

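Top view: three white panels in the rack. The panel at (191,199) in the rightmost groove reaches z≈0.16 and carries ruling marks. Red (166,137) and blue (160,281) are look-alikes standing on the table, so they are out. The tray is at (335,202), with its end wall on the left (+y world).

```bash
python3 - <<'E'
from h import *
F={c:np.load(c+'0.npz') for c in("scene","top")}
a=F['scene']['im'][160:270,310:420];save('crop.png',cv2.resize(a,None,fx=5,fy=5,interpolation=cv2.INTER_CUBIC))
def rect(p,n):
    (c,s,ang)=cv2.minAreaRect(np.float32(p[:,:2]*1000));print(n,len(p),'c',np.round(c,1),'size',np.round(s,1),'ang',round(ang,2),'z',np.round(np.nanpercentile(p[:,2],[2,50,98]),4),'mean',np.round(p[:,:2].mean(0),4))
def pca(p,n):
    q=p[:,:2]-p[:,:2].mean(0);w,V=np.linalg.eigh(q.T@q);v=V[:,1];pr=q@v;m=p[:,:2].mean(0);print(n,len(p),'dir',round(np.degrees(np.arctan2(v[1],v[0])),2),'mid',np.round(m+v*(pr.min()+pr.max())/2,4),'len',round(np.ptp(pr),4),'width',round(np.ptp(q@V[:,0]),4))
for c in F:
    d=F[c]['d'];im=F[c]['im'].astype(int);W=cloud(c,d);x,y,z=W[...,0],W[...,1],W[...,2]
    def B(x0,x1,y0,y1,z0,z1,e=True): return W[(x>x0)&(x<x1)&(y>y0)&(y<y1)&(z>z0)&(z<z1)&e]
    brown=(im[...,0]>im[...,2]+25)
    white=(im[...,0]<im[...,2]+25)&(im[...,0]>90)
    print(c)
    rect(B(.45,.68,.1,.32,.043,.054,brown),'rack')
    t=B(.48,.66,.1,.24,.12,.17)
    pca(t,'tall>.12'); pca(B(.48,.66,.1,.24,.155,.17),'talltop')
    pca(B(.45,.68,.17,.32,.099,.112),'others')
    rect(B(.45,.66,-.35,-.03,.005,.125),'tray')
    pca(B(.45,.67,-.09,-.03,.108,.125,~brown),'wall')
    rect(B(.45,.67,-.15,-.05,.105,.12,brown),'boxtop')
    pca(B(.45,.67,-.2,-.13,.096,.108),'stoptop')
    rect(B(.45,.67,-.3,-.19,.078,.09),'post')
    rect(B(.45,.67,-.3,-.19,.05,.09),'post all')
    rect(B(.45,.66,-.35,-.17,.015,.024),'foot/lip')
E
```

```text
scene
rack 2090 c [547.4 211. ] size [142.4 152.7] ang 27.1 z [0.0444 0.0498 0.052 ] mean [0.5743 0.2089]
tall>.12 517 dir -152.04 mid [0.5706 0.1647] len 0.0812 width 0.01
talltop 197 dir -152.93 mid [0.5696 0.166 ] len 0.0802 width 0.0093
others 481 dir 56.95 mid [0.5375 0.2345] len 0.1384 width 0.1406
tray 6624 c [ 560.9 -188.8] size [262.1 143.4] ang 81.65 z [0.0086 0.0487 0.1152] mean [ 0.5848 -0.1537]
wall 391 dir 171.64 mid [ 0.5788 -0.0707] len 0.14 width 0.0139
boxtop 798 c [570.8 -98.3] size [ 53.2 139.5] ang 76.16 z [0.1073 0.1122 0.1151] mean [ 0.5807 -0.1007]
stoptop 281 dir 171.94 mid [ 0.5639 -0.1716] len 0.1104 width 0.0581
post 69 c [ 554.7 -238.1] size [15.4 25.9] ang 85.97 z [0.0792 0.0831 0.0858] mean [ 0.5555 -0.2372]
post all 179 c [ 554.6 -237.6] size [16.5 26. ] ang 83.6 z [0.0516 0.0737 0.0852] mean [ 0.5576 -0.2355]
foot/lip 796 c [ 553.1 -239. ] size [159.6 142.5] ang 81.5 z [0.0153 0.0201 0.023 ] mean [ 0.5838 -0.2365]
top
rack 2247 c [547.3 211.3] size [140.3 152.4] ang 26.74 z [0.0444 0.0492 0.0532] mean [0.5469 0.2084]
tall>.12 182 dir -153.16 mid [0.5695 0.1653] len 0.0806 width 0.0084
talltop 129 dir -152.89 mid [0.5695 0.1664] len 0.0797 width 0.0082
others 290 dir 52.91 mid [0.5298 0.2405] len 0.136 width 0.1369
tray 5637 c [ 555.7 -187.3] size [312.9 207.1] ang 89.96 z [0.0071 0.0181 0.1158] mean [ 0.5589 -0.1854]
wall 344 dir 171.78 mid [ 0.5758 -0.0727] len 0.136 width 0.0141
boxtop 727 c [ 585.6 -102.8] size [ 51.7 119.2] ang 89.61 z [0.1075 0.1117 0.1161] mean [ 0.5776 -0.1024]
stoptop 239 dir 171.73 mid [ 0.5623 -0.1729] len 0.1089 width 0.0126
post 68 c [ 553.2 -238.1] size [15.6 23.9] ang 79.74 z [0.0781 0.083  0.0884] mean [ 0.5533 -0.238 ]
post all 92 c [ 553.2 -238.1] size [15.7 23.9] ang 80.19 z [0.0532 0.0818 0.0883] mean [ 0.5528 -0.2362]
foot/lip 1261 c [ 553.4 -238.9] size [157.4 140.7] ang 82.08 z [0.0152 0.0193 0.0234] mean [ 0.5555 -0.2299]
```

View pics/crop.png

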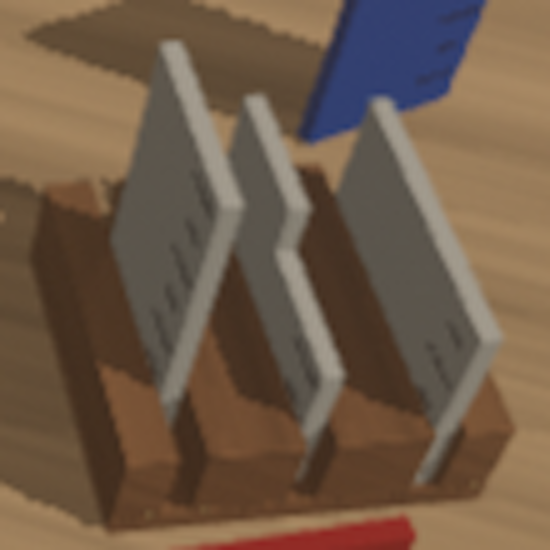

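Confirmed: the tall panel is the left one in the crop. It stands highest and carries the ruling marks, and its measured centre (0.5695, 0.166) lies at rack y≈-50 mm with its top at z=0.16. I'll move above it now.

Request:
arm_command --moves '[[[0.15,0.365,0.01,0,0,1.3,0.3],[0.15,0.365,0.01,0,0,1.3,0.3],[0.15,0.365,0.01,0,0,1.3,0.3],[0.15,0.365,0.01,0,0,1.3,0.3],[0.15,0.365,0.01,0,0,1.3,0.3],[0.15,0.365,0.01,0,0,1.3,0.3],[0.15,0.365,0.01,0,0,1.3,0.3],[0.2985,0.7285,0.01,0,0,1.3,0.3],[0.2985,0.7285,0.01,0,0,1.3,0.3],[0.2985,0.7285,0.01,0,0,1.3,0.3],[0.2985,0.7285,0.01,0,0,1.3,0.3],[0.2985,0.7285,0.01,0,0,1.3,0.3],[0.2985,0.7285,0.01,0,0,1.3,0.3],[0.2985,0.7285,0.01,0,0,1.3,0.3],[0.2985,0.7285,0.01,0,0,1.3,0.3],[0.2985,0.7285,0.01,0,0,1.3,0.3],[0.2985,0.7285,0.01,0,0,1.3,0.3],[0.2985,0.7285,0.01,0,0,1.3,0.3],[0.2985,0.7285,0.01,0,0,1.3,0.3],[0.2985,0.7285,0.01,0,0,1.3,0.3]]]' --newtons 40

```text
time: 3.1
tool_pos: [0.5694, 0.1642, 0.2417]
tcp_rot: [[-0.891, -0.453, 0.0], [-0.453, 0.891, 0.0], [-0.0, -0.0, -1.0]]
ft_force: [1.2, -0.5, -0.3]
finger_gap: 0.0556
finger_force: 0.0
```

```bash
python3 - <<'E'
from h import *
s=state();print(s["time"],s["tool_pos"],np.degrees(np.arctan2(s["tcp_rot"][1][1],s["tcp_rot"][0][1])),s["finger_gap"],s["ft_force"])
a=np.radians(-8.25);X=np.array([np.cos(a),np.sin(a)]);Y=np.array([-X[1],X[0]]);C=np.array([.5607,-.1878])
for c in("scene","top"):
    F=np.load(c+'0.npz');W=cloud(c,F['d']);im=F['im'].astype(int);Q=W[...,:2]-C;tx=Q@X;ty=Q@Y;z=W[...,2]
    on=(abs(tx)<.068)&(abs(ty)<.135)
    # height profile along tray y near middle and box extents
    for lo in np.arange(-10,130,4)/1000:
        m=on&(abs(tx)<.045)&(ty>=lo)&(ty<lo+.004)
        if m.sum(): print(c,int(lo*1000),m.sum(),'zmax %.3f zmin %.3f'%(z[m].max(),z[m].min()),im[m].mean(0).round())
    br=(im[...,0]>im[...,2]+30)&on&(z>.106)
    print('box top tx',np.percentile(tx[br],[1,99]),'ty',np.percentile(ty[br],[1,50,99]))
    bf=(im[...,0]>im[...,2]+30)&on&(z>.03)&(z<.1)
    if bf.sum():print('box face',bf.sum(),np.percentile(ty[bf],[1,10,50,90]))
    st=on&(z>.096)&(z<.105)&(ty<.04)
    print('stop top ty',np.percentile(ty[st],[2,50,98]),'tx',np.percentile(tx[st],[1,99]))
E
```

```text
3.1 [0.56938677 0.16423273 0.2417016 ] 116.94217565920134 0.05564172304523291 [ 1.19917464 -0.51536659 -0.33090997]
scene -10 3 zmax 0.022 zmin 0.019 [82. 76. 71.]
scene -6 2 zmax 0.021 zmin 0.020 [82. 76. 70.]
scene 6 17 zmax 0.103 zmin 0.100 [117. 101.  84.]
scene 10 54 zmax 0.105 zmin 0.100 [118. 108. 100.]
scene 14 51 zmax 0.104 zmin 0.099 [126. 119. 113.]
scene 18 735 zmax 0.105 zmin 0.010 [103.  96.  91.]
scene 22 32 zmax 0.092 zmin 0.010 [81. 76. 72.]
scene 26 22 zmax 0.015 zmin 0.010 [73. 69. 66.]
scene 30 17 zmax 0.014 zmin 0.010 [72. 69. 65.]
scene 34 15 zmax 0.015 zmin 0.011 [73. 69. 65.]
scene 38 14 zmax 0.015 zmin 0.010 [73. 70. 65.]
scene 42 9 zmax 0.013 zmin 0.011 [73. 69. 65.]
scene 46 9 zmax 0.015 zmin 0.011 [74. 69. 64.]
scene 50 4 zmax 0.014 zmin 0.011 [73. 68. 63.]
scene 54 1 zmax 0.013 zmin 0.013 [72. 68. 64.]
scene 62 1 zmax 0.110 zmin 0.110 [150. 121.  87.]
scene 66 50 zmax 0.114 zmin 0.111 [136. 108.  80.]
scene 70 60 zmax 0.115 zmin 0.110 [147. 113.  81.]
scene 74 58 zmax 0.114 zmin 0.110 [148. 114.  82.]
scene 78 64 zmax 0.114 zmin 0.111 [148. 114.  81.]
sce
[... 1888 characters left out ...]
62 zmax 0.118 zmin 0.106 [189. 137.  87.]
top 94 65 zmax 0.117 zmin 0.107 [188. 137.  87.]
top 98 64 zmax 0.116 zmin 0.106 [189. 137.  88.]
top 102 65 zmax 0.116 zmin 0.107 [184. 134.  85.]
top 106 63 zmax 0.118 zmin 0.075 [120.  99.  79.]
top 110 62 zmax 0.119 zmin 0.110 [122. 125. 122.]
top 114 66 zmax 0.121 zmin 0.111 [129. 133. 129.]
top 118 64 zmax 0.120 zmin 0.110 [131. 134. 130.]
top 122 137 zmax 0.117 zmin 0.007 [115. 117. 114.]
top 126 60 zmax 0.016 zmin -0.003 [156. 139. 117.]
box top tx [-0.0450068   0.05381624] ty [0.06683431 0.08669881 0.10647847]
box face 46 [0.06833077 0.0751181  0.10603643 0.10674029]
stop top ty [0.00887158 0.01497325 0.02077634] tx [-0.05441847  0.05303996]
```

Request:
arm_command --moves '[[[0,0,-0.04,0,0,0,0.3],[0,0,-0.07,0,0,0,0.3],[0,0,-0.09,0,0,0,0.3],[0,0,-0.1,0,0,0,0.3],[0,0,-0.111,0,0,0,0.3],[0,0,-0.111,0,0,0,0.3],[0,0,-0.111,0,0,0,0.3],[0,0,-0.111,0,0,0,0.3]]]'

```text
time: 3.9
tool_pos: [0.5704, 0.1657, 0.1315]
tcp_rot: [[-0.891, -0.454, 0.002], [-0.454, 0.891, 0.001], [-0.002, -0.0, -1.0]]
ft_force: [0.4, -0.8, -0.4]
finger_gap: 0.0559
finger_force: 0.0
```

Request:
arm_command --moves '[[[0,0,0,0,0,0,-1],[0,0,0,0,0,0,-1],[0,0,0,0,0,0,-1],[0,0,0,0,0,0,-1],[0,0,0,0,0,0,-1],[0,0,0,0,0,0,-1],[0,0,0,0,0,0,-1],[0,0,0,0,0,0,-1],[0,0,0,0,0,0,-1],[0,0,0,0,0,0,-1]]]' --newtons 40

```text
time: 4.9
tool_pos: [0.5699, 0.1656, 0.1307]
tcp_rot: [[-0.891, -0.454, 0.001], [-0.454, 0.891, 0.0], [-0.001, 0.0, -1.0]]
ft_force: [-2.0, 2.6, 3.8]
finger_gap: 0.0072
finger_force: 40.2
```

Request:
arm_command --moves '[[[0,0,0.005,0,0,0,-1],[0,0,0.015,0,0,0,-1],[0,0,0.025,0,0,0,-1],[0,0,0.035,0,0,0,-1],[0,0,0.05,0,0,0,-1],[0,0,0.065,0,0,0,-1],[0,0,0.08,0,0,0,-1],[0,0,0.095,0,0,0,-1],[0,0,0.11,0,0,0,-1],[0,0,0.125,0,0,0,-1],[0,0,0.14,0,0,0,-1],[0,0,0.145,0,0,0,-1],[0,0,0.145,0,0,0,-1],[0,0,0.145,0,0,0,-1]]]'

```text
time: 6.3
tool_pos: [0.5693, 0.1652, 0.2748]
tcp_rot: [[-0.891, -0.454, -0.001], [-0.454, 0.891, -0.0], [0.001, 0.0, -1.0]]
ft_force: [-0.7, 0.6, -1.9]
finger_gap: 0.0076
finger_force: 39.5
```

```bash
cat > pan.py <<'E'
from h import *
def panel(lo,hi,n,top):
    for c in("scene","top"):
        im,d=capture(c);save(f'{c}{n}.png',im);np.savez(f'{c}{n}.npz',im=im,d=d)
        W=cloud(c,d);x,y,z=W[...,0],W[...,1],W[...,2]
        m=(x>lo[0])&(x<hi[0])&(y>lo[1])&(y<hi[1])&(z>lo[2])&(z<hi[2]);p=W[m]
        if len(p)<30: print(c,len(p));continue
        q=p-p.mean(0);w,V=np.linalg.eigh(q.T@q);nrm=V[:,0];print(c,len(p),'normal',nrm.round(3),'rms',np.sqrt(w[0]/len(p)).round(4),'lo',np.percentile(p,1,axis=0).round(4),'hi',np.percentile(p,99,axis=0).round(4),'mean',p.mean(0).round(4))
E
python3 - <<'E'
from pan import *
s=state();print(s["time"],s["tool_pos"],s["finger_gap"],s["finger_force"],s["ft_force"])
panel((.5,.1,.12),(.65,.24,.262),1,0)
E
```

```text
6.3 [0.569301   0.16520154 0.2747862 ] 0.007562184635700735 39.51721429824829 [-0.74146877  0.56166831 -1.89290361]
scene 1251 normal [-0.484  0.875  0.001] rms 0.0016 lo [0.536  0.1432 0.1553] hi [0.6067 0.1859 0.261 ] mean [0.5779 0.1654 0.2113]
top 99 normal [-0.396  0.918  0.006] rms 0.0016 lo [0.5323 0.1427 0.1557] hi [0.5759 0.1633 0.2608] mean [0.5501 0.1508 0.2055]
```

View pics/scene1.png

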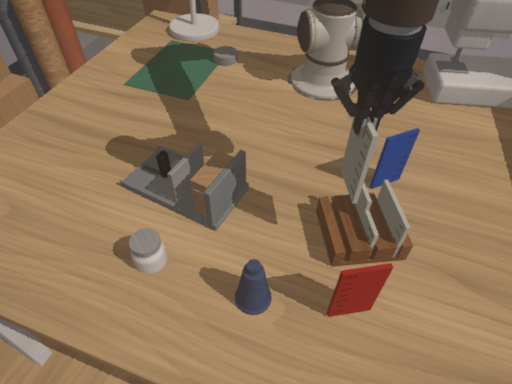

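The panel hangs upright at about (360,165), clear of the rack with its bottom at z≈0.155, and the other two have stayed put. Next I carry it to above the gap.

Request:
arm_command --moves '[[[0,-0.008,0,0,0,-1,-1],[0,-0.025,0,0,0,-3,-1],[0,-0.045,0,0,0,-5,-1],[0,-0.065,0,0,0,-7.5,-1],[0,-0.085,0,0,0,-10,-1],[0,-0.105,0,0,0,-12.5,-1],[0,-0.125,0,0,0,-15,-1],[0,-0.145,0,0,0,-17.5,-1],[0,-0.165,0,0,0,-20,-1],[0,-0.185,0,0,0,-22.5,-1],[0,-0.205,0,0,0,-25,-1],[0,-0.225,0,0,0,-27.5,-1],[-0.001,-0.245,0,0,0,-30,-1],[-0.001,-0.265,0,0,0,-32,-1],[-0.001,-0.28,0,0,0,-33.5,-1],[-0.0015,-0.295,0,0,0,-34.7,-1],[-0.0015,-0.3,0,0,0,-35.3,-1],[-0.0015,-0.304,0,0,0,-35.3,-1],[-0.0015,-0.304,0,0,0,-35.3,-1],[-0.0015,-0.304,0,0,0,-35.3,-1]]]'

```text
time: 8.4
tool_pos: [0.5683, -0.1382, 0.2753]
tcp_rot: [[-0.99, 0.144, 0.0], [0.144, 0.99, 0.0], [0.0, 0.0, -1.0]]
ft_force: [0.5, 0.5, -1.2]
finger_gap: 0.0076
finger_force: 39.5
```

```bash
python3 - <<'E'
from pan import *
s=state();print(s["time"],s["tool_pos"],np.degrees(np.arctan2(s["tcp_rot"][1][1],s["tcp_rot"][0][1])),s["finger_gap"],s["finger_force"],s["ft_force"])
panel((.5,-.19,.13),(.65,-.09,.262),2,0)
a=np.radians(-8.25);Y=np.array([-np.sin(a),np.cos(a)]);X=np.array([Y[1],-Y[0]]);print((np.array(s["tool_pos"])[:2]-[.5607,-.1878])@np.c_[X,Y])
E
```

```text
8.4 [ 0.56827234 -0.13815411  0.27528349] 81.74764675070908 0.007647012447613903 39.48379933834076 [ 0.50665097  0.48874521 -1.23580424]
scene 1433 normal [0.166 0.986 0.001] rms 0.0015 lo [ 0.53   -0.1475  0.1572] hi [ 0.609  -0.1288  0.2609] mean [ 0.574  -0.1358  0.2117]
top 74 normal [-0.05  -0.999 -0.   ] rms 0.0014 lo [ 0.5285 -0.1353  0.1549] hi [ 0.5521 -0.1286  0.2599] mean [ 0.5387 -0.1306  0.2074]
[0.00037016 0.0502187 ]
```

Request:
arm_command --moves '[[[0,0,-0.01,0,0,0,-1],[0,0,-0.025,0,0,0,-1],[0,0,-0.04,0,0,0,-1],[0,0,-0.055,0,0,0,-1],[0,0,-0.07,0,0,0,-1],[0,0,-0.085,0,0,0,-1],[0,0,-0.1,0,0,0,-1],[0,0,-0.115,0,0,0,-1],[0,0,-0.125,0,0,0,-1],[0,0,-0.132,0,0,0,-1],[0,0,-0.136,0,0,0,-1],[0,0,-0.138,0,0,0,-1],[0,0,-0.139,0,0,0,-1],[0,0,-0.139,0,0,0,-1],[0,0,-0.139,0,0,0,-1]]]'

```text
time: 10.0
tool_pos: [0.5684, -0.1386, 0.1368]
tcp_rot: [[-0.99, 0.144, 0.001], [0.144, 0.99, -0.0], [-0.001, 0.0, -1.0]]
ft_force: [-0.0, 0.1, -0.3]
finger_gap: 0.0074
finger_force: 39.5
```

Request:
arm_command --moves '[[[0.0005,0.003,0,0,0,0,-1],[0.001,0.006,0,0,0,0,-1],[0.0013,0.009,0,0,0,0,-1],[0.0016,0.011,0,0,0,0,-1],[0.002,0.013,0,0,0,0,-1],[0.0022,0.0145,0,0,0,0,-1],[0.0022,0.0145,-0.001,0,0,0,-1],[0.0022,0.0145,-0.002,0,0,0,-1],[0.0022,0.0145,-0.003,0,0,0,-1],[0.0022,0.0145,-0.003,0,0,0,-1]]]'

```text
time: 11.0
tool_pos: [0.5703, -0.1241, 0.133]
tcp_rot: [[-0.99, 0.144, -0.0], [0.144, 0.99, 0.0], [0.0, 0.0, -1.0]]
ft_force: [0.4, 0.7, -0.9]
finger_gap: 0.0075
finger_force: 39.5
```

Request:
arm_command --moves '[[[0,0,-0.001,0,0,0,-1],[0,0,-0.002,0,0,0,-1],[0,0,-0.002,0,0,0,-1],[0,0,-0.002,0,0,0,-1]]]'

```text
time: 11.4
tool_pos: [0.5705, -0.1243, 0.1326]
tcp_rot: [[-0.99, 0.144, 0.001], [0.144, 0.99, -0.001], [-0.001, -0.0, -1.0]]
ft_force: [-1.5, -0.2, 5.2]
finger_gap: 0.007
finger_force: 40.5
```

Request:
arm_command --moves '[[[0.0002,0.001,0.0005,0,0,0,-1],[0.0003,0.002,0.0005,0,0,0,-1],[0.0003,0.002,0.0005,0,0,0,-1],[0.0003,0.002,0.0005,0,0,0,-0.7],[0.0003,0.002,0.0005,0,0,0,-0.6],[0.0003,0.002,0.0005,0,0,0,-0.5],[0.0003,0.002,0.0005,0,0,0,-0.4],[0.0003,0.002,0.0005,0,0,0,-0.3],[0.0003,0.002,0.0005,0,0,0,-0.3],[0.0003,0.002,0.0005,0,0,0,-0.3]]]'

```text
time: 12.4
tool_pos: [0.5707, -0.122, 0.1318]
tcp_rot: [[-0.99, 0.144, 0.0], [0.144, 0.99, 0.0], [-0.0, 0.0, -1.0]]
ft_force: [-0.1, 0.8, 0.3]
finger_gap: 0.0296
finger_force: 0.0
```

```bash
python3 - <<'E'
from pan import *
s=state();print(s["time"],s["tool_pos"],s["finger_gap"],s["finger_force"],s["ft_force"])
panel((.5,-.19,.02),(.65,-.09,.13),3,0)
E
```

```text
12.4 [ 0.57071474 -0.12202218  0.13176224] 0.02963755810017648 0.0 [-0.06013621  0.79231431  0.25104797]
scene 1763 normal [ 0.675 -0.435  0.596] rms 0.0194 lo [ 0.5325 -0.1851  0.0203] hi [ 0.64   -0.091   0.1272] mean [ 0.5982 -0.1381  0.0834]
top 286 normal [ 0.98  -0.053 -0.191] rms 0.0095 lo [ 0.5011 -0.1895  0.0204] hi [ 0.5453 -0.0903  0.1225] mean [ 0.5271 -0.1379  0.0832]
```

View pics/scene3.png

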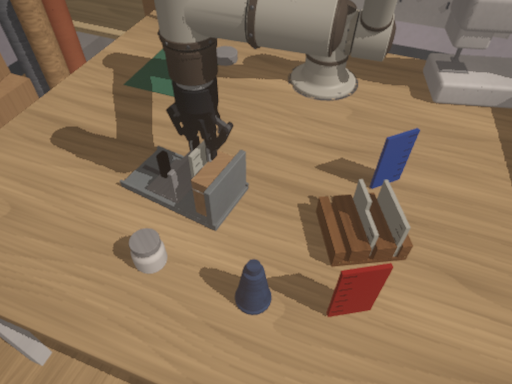

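The panel stands upright at about (197,160), between the open fingers and against the box. I'll retract straight up and go over the grip post.

Request:
arm_command --moves '[[[0,0,0.005,0,0,0,-0.3],[0,0,0.015,0,0,0,-0.3],[0,0,0.03,0,0,0,-0.3],[0,0,0.05,0,0,0,-0.3],[0,0,0.075,0,0,0,-0.3],[0,0,0.1,0,0,0,-0.3],[-0.004,-0.03,0.11,0,0,0,-0.2],[-0.01,-0.06,0.11,0,0,0,-0.1],[-0.014,-0.09,0.11,0,0,0,0],[-0.0165,-0.116,0.11,0,0,0,0],[-0.0165,-0.116,0.08,0,0,0,0],[-0.0165,-0.116,0.05,0,0,0,0],[-0.0165,-0.116,0.02,0,0,0,0],[-0.0165,-0.116,0,0,0,0,0],[-0.0165,-0.116,-0.02,0,0,0,0],[-0.0165,-0.116,-0.03,0,0,0,0],[-0.0165,-0.116,-0.03,0,0,0,0]]]'

```text
time: 14.2
tool_pos: [0.5536, -0.238, 0.101]
tcp_rot: [[-0.99, 0.144, -0.002], [0.144, 0.99, 0.0], [0.002, 0.0, -1.0]]
ft_force: [-0.3, -0.3, -0.1]
finger_gap: 0.0427
finger_force: 0.0
```

```bash
python3 - <<'E'
from pan import *
s=state();print(s["time"],s["tool_pos"],s["finger_gap"],s["ft_force"])
panel((.5,-.17,.118),(.65,-.1,.17),4,0)
a=cv2.imread('pics/scene4.png')[90:240,110:270];b=cv2.imread('pics/top4.png')[140:260,260:400]
cv2.imwrite('pics/c4.png',np.hstack([cv2.resize(a,(400,375)),cv2.resize(b,(400,375))]))
E
```

```text
14.2 [ 0.55362112 -0.23797998  0.10100374] 0.04273575300147578 [-0.27830077 -0.31953341 -0.08885609]
scene 584 normal [0.162 0.985 0.054] rms 0.002 lo [ 0.5319 -0.1334  0.1185] hi [ 0.6114 -0.1146  0.1635] mean [ 0.5755 -0.1221  0.1446]
top 0
```

View pics/c4.png

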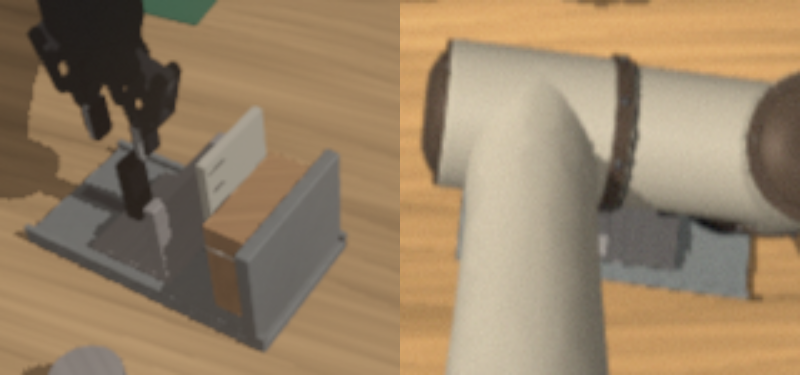

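The panel stands on its own against the box (top-left of centre in the crop), and the fingers are above the post. I'll descend and grip the post.

Request:
arm_command --moves '[[[0,0,-0.015,0,0,0,0],[0,0,-0.03,0,0,0,0],[0,0,-0.045,0,0,0,0],[0,0,-0.053,0,0,0,0],[0,0,-0.053,0,0,0,0],[0,0,-0.053,0,0,0,-0.4],[0,0,-0.053,0,0,0,-0.5],[0,0,-0.053,0,0,0,-0.7],[0,0,-0.053,0,0,0,-1],[0,0,-0.053,0,0,0,-1],[0,0,-0.053,0,0,0,-1],[0,0,-0.053,0,0,0,-1],[0,0,-0.053,0,0,0,-1]]]' --newtons 30

```text
time: 15.6
tool_pos: [0.5549, -0.2383, 0.0499]
tcp_rot: [[-0.99, 0.144, 0.002], [0.144, 0.99, -0.001], [-0.002, -0.0, -1.0]]
ft_force: [-0.5, 0.8, 6.2]
finger_gap: 0.0154
finger_force: 32.0
```

Request:
arm_command --moves '[[[0.0003,0.002,0.001,0,0,0,-1],[0.0007,0.005,0.001,0,0,0,-1],[0.0011,0.008,0.001,0,0,0,-1],[0.0016,0.011,0.001,0,0,0,-1],[0.002,0.014,0.001,0,0,0,-1],[0.0025,0.017,0.001,0,0,0,-1],[0.0029,0.02,0.001,0,0,0,-1],[0.0033,0.023,0.001,0,0,0,-1],[0.0038,0.026,0.001,0,0,0,-1],[0.0042,0.029,0.001,0,0,0,-1],[0.0046,0.032,0.001,0,0,0,-1],[0.0049,0.034,0.001,0,0,0,-1],[0.0049,0.034,0.001,0,0,0,-1]]]'

```text
time: 16.9
tool_pos: [0.5599, -0.2036, 0.05]
tcp_rot: [[-0.99, 0.144, 0.002], [0.144, 0.99, 0.0], [-0.002, 0.0, -1.0]]
ft_force: [4.4, -1.3, -0.1]
finger_gap: 0.0155
finger_force: 31.2
```

Request:
arm_command --moves '[[[0.0001,0.001,0,0,0,0,-1],[0.0003,0.002,0,0,0,0,-1],[0.0004,0.003,0,0,0,0,-1],[0.0004,0.003,0,0,0,0,-1],[0.0004,0.003,0,0,0,0,-1]]]'

```text
time: 17.4
tool_pos: [0.5603, -0.201, 0.05]
tcp_rot: [[-0.99, 0.144, 0.002], [0.144, 0.99, -0.0], [-0.002, 0.0, -1.0]]
ft_force: [5.3, -2.2, -1.4]
finger_gap: 0.0155
finger_force: 31.1
```

Request:
arm_command --moves '[[[0.0001,0.001,0,0,0,0,-1],[0.0003,0.002,0,0,0,0,-1],[0.0003,0.002,0,0,0,0,-1],[0.0003,0.002,0,0,0,0,-1]]]'

```text
time: 17.8
tool_pos: [0.5606, -0.199, 0.05]
tcp_rot: [[-0.99, 0.144, 0.002], [0.144, 0.99, -0.0], [-0.002, 0.0, -1.0]]
ft_force: [5.2, -3.8, 0.0]
finger_gap: 0.016
finger_force: 31.1
```

Request:
arm_command --moves '[[[0.0001,0.001,0,0,0,0,-1],[0.0001,0.001,0,0,0,0,-1],[0.0001,0.001,0,0,0,0,-1]]]'

```text
time: 18.1
tool_pos: [0.5606, -0.1984, 0.05]
tcp_rot: [[-0.99, 0.144, 0.002], [0.144, 0.99, -0.001], [-0.002, -0.0, -1.0]]
ft_force: [4.9, -4.0, -1.6]
finger_gap: 0.0154
finger_force: 31.1
```

Request:
arm_command --moves '[[[0.0001,0.001,0,0,0,0,-1],[0.0001,0.001,0,0,0,0,-1],[0.0001,0.001,0,0,0,0,-1]]]'

```text
time: 18.4
tool_pos: [0.5607, -0.1984, 0.05]
tcp_rot: [[-0.99, 0.144, 0.002], [0.144, 0.99, -0.002], [-0.002, -0.001, -1.0]]
ft_force: [4.1, -7.9, -1.0]
finger_gap: 0.0153
finger_force: 31.0
```

Request:
arm_command --moves '[[[0.0001,0.001,0,0,0,0,-1],[0.0001,0.001,0,0,0,0,-1],[0.0001,0.001,0,0,0,0,-1]]]'

```text
time: 18.7
tool_pos: [0.5607, -0.1983, 0.05]
tcp_rot: [[-0.99, 0.144, 0.001], [0.144, 0.99, -0.002], [-0.002, -0.002, -1.0]]
ft_force: [5.2, -12.1, -2.9]
finger_gap: 0.0156
finger_force: 31.0
```

Fully packed: motion has stopped and the force is rising. I'll relieve the load, open and retract.

Request:
arm_command --moves '[[[-0.0002,-0.001,0,0,0,0,-1],[-0.0003,-0.002,0,0,0,0,-1],[-0.0003,-0.002,0,0,0,0,-0.5],[-0.0003,-0.002,0,0,0,0,-0.3],[-0.0003,-0.002,0,0,0,0,-0.1],[-0.0003,-0.002,0,0,0,0,-0.1],[-0.0003,-0.002,0,0,0,0,-0.1],[-0.0003,-0.002,0.01,0,0,0,-0.1],[-0.0003,-0.002,0.03,0,0,0,-0.1],[-0.0003,-0.002,0.06,0,0,0,-0.1],[-0.0003,-0.002,0.1,0,0,0,-0.1],[-0.0003,-0.002,0.14,0,0,0,-0.1],[-0.0003,-0.002,0.18,0,0,0,-0.1],[-0.0003,-0.05,0.18,0,0,0,-0.1],[-0.0003,-0.1,0.18,0,0,0,-0.1],[-0.0003,-0.15,0.18,0,0,0,-0.1],[-0.05,-0.2,0.18,0,0,0,-0.1],[-0.1,-0.25,0.18,0,0,0,-0.1],[-0.15,-0.3,0.18,0,0,0,-0.1],[-0.15,-0.3,0.18,0,0,0,-0.1]]]'

```text
time: 20.7
tool_pos: [0.4169, -0.4888, 0.2307]
tcp_rot: [[-0.99, 0.144, 0.0], [0.144, 0.99, -0.0], [-0.0, -0.0, -1.0]]
ft_force: [-0.3, -1.1, 0.5]
finger_gap: 0.0383
finger_force: 0.0
```

```bash
python3 - <<'E'
from pan import *
s=state();print(s["time"],s["tool_pos"],s["finger_gap"],s["ft_force"])
panel((.5,-.17,.118),(.65,-.09,.17),5,0)
X=np.array([.9896,-.1435]);Y=np.array([.1435,.9896]);C=np.array([.5607,-.1878])
for c in("scene","top"):
    F=np.load(c+'5.npz');W=cloud(c,F['d']);Q=W[...,:2]-C;tx=Q@X;ty=Q@Y;z=W[...,2];im=F['im'].astype(int)
    on=(abs(tx)<.068)&(abs(ty)<.11)
    t=on&(z>.12);print(c,'panel tx',np.percentile(tx[t],[1,99]),'ty',np.percentile(ty[t],[2,50,98]),'zmax',np.percentile(z[t],99))
    h=on&(z>.155);l=on&(z>.12)&(z<.13);print('hi ty',np.percentile(ty[h],[5,50,95]),'lo',np.percentile(ty[l],[5,50,95]))
    st=on&(z>.096)&(z<.106)&(ty<.064);print('stop ty',np.percentile(ty[st],[2,50,98]))
    b=on&(im[...,0]>im[...,2]+30)&(z>.106)&(z<.12);print('box ty',np.percentile(ty[b],[1,50,99]))
a=cv2.imread('pics/scene5.png')[110:260,110:430];b=cv2.imread('pics/top5.png')[90:270,110:410]
cv2.imwrite('pics/c5.png',np.vstack([cv2.resize(a,(600,281)),cv2.resize(b,(500,300))[:, :]] if 0 else [cv2.resize(a,(600,281)),cv2.resize(b,(600,310))]))
E
```

```text
20.7 [ 0.41685462 -0.48876344  0.23073015] 0.03830635958270363 [-0.26493184 -1.12473606  0.54713815]
scene 588 normal [0.161 0.985 0.056] rms 0.0021 lo [ 0.5329 -0.133   0.1187] hi [ 0.6114 -0.1142  0.1637] mean [ 0.5757 -0.1217  0.145 ]
top 200 normal [0.141 0.983 0.117] rms 0.0022 lo [ 0.5314 -0.1313  0.1203] hi [ 0.6097 -0.1144  0.1658] mean [ 0.5702 -0.1222  0.1539]
scene panel tx [-0.03795169  0.04166583] ty [0.06108457 0.06839033 0.07000569] zmax 0.16369099986965183
hi ty [0.06112776 0.06692873 0.06950577] lo [0.06463161 0.0684475  0.06956663]
stop ty [0.04936846 0.05617052 0.06190275]
box ty [0.07008898 0.08957314 0.10946731]
top panel tx [-0.03903199  0.0401244 ] ty [0.06093106 0.06697343 0.06926411] zmax 0.16578996849386052
hi ty [0.06145482 0.065083   0.06893953] lo [0.06847344 0.06881747 0.06915414]
stop ty [0.04899013 0.05208918 0.06085415]
box ty [0.06866995 0.08870359 0.10899286]
```

View pics/c5.png

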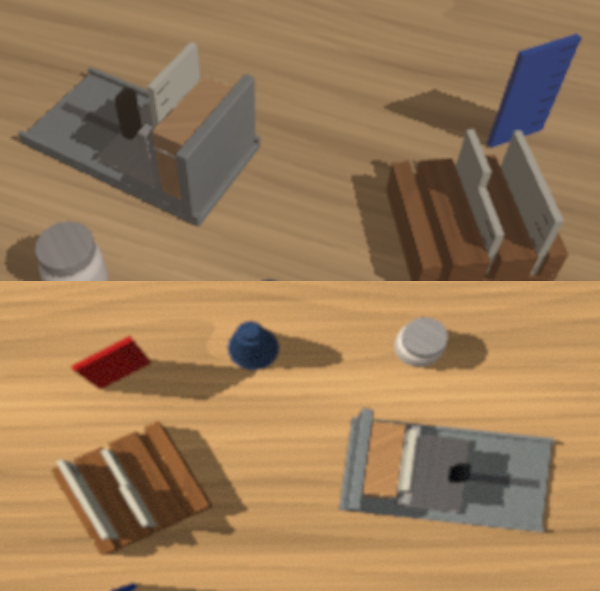

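The stop face is flush with the panel (joint ≈0.0715). The panel is upright, centred at tray x≈0 and y≈0.065, and snug between stop and box. The other templates, cone and jar are where they started.

```bash
python3 -c "
from workcell import *
print(sign_off())"
```

```text
the job is handed in; nothing more can be done
None
```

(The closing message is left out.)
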